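# Stand the applicator bottle in its cup and snap its cap on

### The arm

A 6-joint arm with a two-finger parallel gripper is mounted at the origin on a cart in front of the work surface, level with it; the furniture and walls round the work are solid. World frame = base frame: x ahead of the robot, y to its left, z up, the work surface at z = 0. Lengths are in m, angles in rad, forces in N, time in s.
With the tool pointing down it reaches from about 0.25 to 0.775 m from the base axis. Payload 4 kg.
Tool frame: the origin (TCP) lies at the very end of the fingers, on their centre line; the grasp point (between the pads) lies 19 mm behind it (env.tcp_to_grasp is the z of the grasp point in the tool frame, in m); z points along the fingers, y is the line along which they close (so a half turn about z gives the same grasp; the last joint's range is limited). The gripper opens to 94 mm and grips with 3 to 60 N. Pads are 16 mm wide; open, the fingers measure 119 mm over their backs; the gripper's body (75 mm by 177 mm) begins 78 mm behind the grasp point.
Start: joints at [1.144, 0.087, 1.371, -0, 1.684, -0.103], TCP at [0.175, 0.521, 0.206] pointing down, gripper open.
Joint ranges: [-3.1, 3.1], [-0.76, 2.03], [0.27, 2.55], [-1.08, 4.22], [0.17, 2.65], [-2.57, 2.57]. Speed limits (rad/s): [2.79, 2.79, 3.14, 3.14, 3.14, 3.14].

### API

Orientations are given as a unit quaternion [w, x, y, z].
In Python, from station import env, imaging, ticket gives the robot as it stands.
- The arm moves only by the tool step_arm, never from a script. Its argument "moves" is a list that holds one entry, the list of rows, each a list of 5 numbers: the shift along the tool's x, y, z in mm, then the turn about the tool's z in rad, then the finger opening in mm, from 0 to 94. A call has 1 to 20 rows; each row is the pose to reach, as a shift and turn from the pose commanded when the call began, along the tool's axes at that moment; what a row does not reach only later rows make up. A row lasts 1/12 s, in which the tool goes at most 41.7 mm and 7.16 degrees, less where a joint would pass 70% of its speed; a pose out of reach is approached as far as the arm can. A call with a gripper value outside its range is refused whole. The fingers move at their own pace and stop on an object; "squeeze" is the grip in N (left out, the last holds). Time passes only in rows, so rows that repeat a pose let the fingers close. It gives the time, the measured TCP pose, the force, the opening and the grip force at its end, in the units of the state.
- env.sense(): the state, without advancing time (a new reading comes with each control period).
- imaging.snapshot(name): name is "scene" or "top" or "wrist"; returns (picture, depth): 420x560x3 uint8, blue, green, red; 420x560 float32, m along the optical axis (not along the pixel's ray), 0 where there is no reading.
- imaging.get_calibration(name): a dict with "intrinsics" (3x3 intrinsics, pixels), "origin" and "rotation" of the camera in the world; the wrist camera has in their place "tool_from_camera" (4x4, takes a point from camera to tool coordinates, whose origin is the TCP and whose axes are the flange's). Camera axes: x right, y up, looking along -z (the intrinsics and any distortion apply to the point x, -y, -z); pixel columns grow to the right and rows downward; lengths in m; the calibration is good to about 2 mm. The wrist camera is an equidistant fisheye: a pixel r from the principal point sees the ray r / f radians off the axis. A picture is of the moment at which its call begins: read the wrist's pose just before it. get_calibration takes no time and is no camera call.
- ticket.hand_in(): hands the job in; it is judged then, once.
Trained networks look in the newest picture that a camera, given by its name, has taken for a name from the list of things; names that differ only in an ending like _2 or _b are one class to them, and where a whole thing is asked for, a point or a joint stands for the part that bears it (a point fixed in the world has none). Each returns a list of dicts, best first, with "p" (0 to 1); they miss things now and then, are a little off and sometimes report something else, mostly with a low value. They report only what shows in the picture. A call takes as long as a camera call. They do not tell look-alikes from the thing itself.
- imaging.outline_of(camera, label): "mask" (420x560 bool, what is visible of it) and "bbox" ([left, top, right, bottom] in pixels, round what is visible of it).
- imaging.place_of(camera, label): "at" ([column, row] in pixels: a listed point, or the origin of a listed thing).
The state is a dict: "time_s": time; "qpos": joint angles; "joint_velocities": joint speeds; "effort": joint torques, N m; "tool_pos": TCP position; "orientation": TCP orientation; "force": force on the tool from outside, world axes, zero at the start; "wrist_torque": the same for the moment, N m; "gripper_width": finger opening in m; "grasp_force": force on a finger pad.
Only numpy, scipy, OpenCV 4.12 (cv2) and the standard library are available. Lean on these libraries where they do the work, as an engineer would, in place of code of your own. Each camera call takes 0.05 s, during which the arm holds its last target. There are 200 camera calls.

### The job

Pick up the open glue applicator bottle and lower it gently, without dropping it, upright all the way to the bottom of the deep steel cup. Then take its loose ribbed cap and press it straight down onto the bottle's neck until it clicks, and keep pressing after the click so that it is fully home; finish while still gripping the cap and pressing it down firmly, about 10 N, without letting go. Leave everything else on the counter where it is.

Things in the scene. Friction and masses are not known exactly. Their poses are not given: they have to be found in the camera images.
- bottle: Loose grey plastic applicator bottle, standing upright on one side of the cup (left or right; the cap on the other), about 0.2 kg. Origin at the centre of its underside, z up along its axis. Round body 46 mm in diameter, lower edge rounded, straight sides from 5 to 105 mm high, shoulder up to 116 mm, then a narrow stud-like neck up to 148 mm. Any grasp yaw will do.
- neck_tip (a point): Top centre of the bottle's neck, 148 mm above the bottle's underside. The neck is 18 mm in diameter, its tip tapered to 12 mm. Four small round snap beads stand out of it, 90 degrees apart, centred 12.5 mm below the tip; they reach 13.5 mm from the axis and spring inward.
- cup: Deep round steel cup fixed on a flat 96x96x6 mm base plate. Origin at the centre of the plate's underside, on the counter. Inside diameter 52 mm, its mouth flaring to 64 mm over the top 10 mm; outside 60 mm, 72 mm at the rim. The bottle has 3 mm of room all round and its top 94 mm stand proud of the rim.
- cup_floor (a point): Centre of the cup's inner floor (unloaded), 12 mm above the counter, 54 mm below the rim: the bottle's underside comes to rest here. The floor is a sprung rubber pad, 1.5 N per mm: it sinks 1 to 2 mm under the bottle's weight and stops hard at 4 mm (about 6 N). This point does not move with it.
- cup_rim (a point): Centre of the cup's mouth at rim height, 66 mm above the counter.
- cap: Loose grey plastic snap cap with fine upright ribs outside and a flat closed top, about 0.04 kg, standing mouth down. Origin at the centre of its open mouth (underside), z up. 36 mm in diameter, 34 mm tall. Any yaw will do. Home on the neck, its lower edge is 122 mm above the bottle's underside, and it stops hard there.
- cap_ceiling (a point): Ceiling inside the cap, 26 mm above its edge; meets neck_tip when home. The mouth is a funnel, 27 mm wide, narrowing to a 21 mm lip 6.5 to 9 mm above the edge; above it the bore is 28 mm. Pressed on, the funnel meets the beads about 12 mm before home, resists with up to 6 to 9 N about 8 mm before home, then snaps past them with a click about 4 mm before home and the resistance drops to nothing.
- aerator: Bystander, to be left alone: chromed tap aerator, two-stepped, solid, 34 mm wide, 31 mm tall. Origin at the centre of its underside.
- copper_cap: Bystander, to be left alone: plain smooth copper pipe cap, 39 mm wide, 37 mm tall. Origin at the centre of its underside.
- tape_measure: Bystander, to be left alone: tape measure, 76x74x34 mm. Origin at the centre of its underside.
- calculator: Bystander, to be left alone: desk calculator, 130x80x19 mm. Origin at the centre of its underside.
- masking_tape: Bystander, to be left alone: flat-lying roll of masking tape, 96 mm wide, 30 mm tall. Origin at the centre of its underside.
- marker: Bystander, to be left alone: marker pen lying down, 135 mm long. Origin at the centre of its underside.
- door_stop: Bystander, to be left alone: round brass and rubber door stop, 68 mm wide, 39 mm tall. Origin at the centre of its underside.
Not all that is in view belongs to the job. Leave any green or purple look-alike of the bottle alone. Leave any orange look-alike of the cup alone.

How it is judged:
On the way, in this order (a step that is already met when the one before it is completed fails the run):
1. the bottle stands upright on the cup's floor, the cap not yet on it (z of bottle in the frame of cup_floor below 0.005 m and horizontal distance between bottle and cup_floor below 0.008 m and angle between bottle's own z axis and vertical below 0.1 rad and distance between cap_ceiling and neck_tip above 0.03 m), for 0.2 s.
2. with the bottle in the cup, the cap has clicked past the beads and sits on the neck (z of bottle in the frame of cup_floor below 0.005 m and horizontal distance between bottle and cup_floor below 0.008 m and angle between bottle's own z axis and vertical below 0.1 rad and horizontal distance between cap_ceiling and neck_tip below 0.004 m and z of cap_ceiling in the frame of neck_tip below 0.0025 m and angle between the z axis of cap and the z axis of bottle, either way round below 0.12 rad), for 0.1 s.
At the end, for the whole second after the job is handed in: Bottle in the cup: within 5 mm of the floor, 8 mm of centre, 0.1 rad of upright. Cap home: within 2.5 mm in height, 4 mm sideways, 0.12 rad. Fingers grip only the cap (over 2 N) and press: over 4 N cap on bottle, over 6 N bottle on cup (weight included) (all of step 2 and contact force between the fingers and cap above 2 N and contact force between cap and bottle above 4 N and contact force between bottle and cup above 6 N and contact force between the fingers and bottle below 0.5 N); the arm keeps its last pose, push and grip.
It fails at once if the bottle is dropped (faster than 0.35 m/s with no finger on it) (linear speed of bottle above 0.35 m/s and contact force between the fingers and bottle below 0.05 N).
It fails at once if the bottle is set down hard: more than 25 N between bottle and cup before capping (contact force between bottle and cup above 25 N and distance between cap_ceiling and neck_tip above 0.03 m).
It fails at once if the bottle is knocked over (angle between bottle's own z axis and vertical above 0.8 rad).
It fails at once if a bystander is moved more than 3 cm (distance of any of aerator, copper_cap, tape_measure, calculator, masking_tape, marker, door_stop from where it was at the start of the episode above 0.03 m).
It also fails if it takes over 64 s, if anything falls off the work surface, if the arm or the gripper's body presses on something with over 40 N, if the wrist force passes 120 N, or if a joint passes its speed limit or range.

## Working session

There is one attempt and no reset: what is moved stays moved. The work goes in short steps, Python scripts to look and compute and a tool call to move; the robot and the scene stay as the last step left them, time stands still between calls to the robot, and variables do not carry over. Pictures are saved under pics/ and viewed, at most 10 in all, crops included, and the job is handed in when it is done.

Besides the shell and the picture viewer there is one more tool, called after "Emit:" by a JSON object that holds its "fn" and its "kwargs", one argument or row to a line. step_arm: Moves the arm, as the interface text tells. Its arguments: {"type":"object","properties":{"moves":{"type":"array","items":{"type":"array","items":{"type":"array","items":{"type":"number"}}}},"squeeze":{"type":"number"}},"required":["moves"]}

```bash
mkdir -p pics; cat > h.py <<'E'
import numpy as np, cv2
from station import env, imaging, ticket
from scipy.spatial.transform import Rotation as R
def snap(n):
    return imaging.snapshot(n)
def ray(n,px,st=None):
    c=imaging.get_calibration(n); K=np.array(c["intrinsics"])
    u=(px[0]-K[0,2])/K[0,0]; v=(px[1]-K[1,2])/K[1,1]
    if n=="wrist":
        th=np.hypot(u,v); s=np.sin(th)/max(th,1e-9); d=np.array([u*s,-v*s,-np.cos(th)])
        T=np.array(c["tool_from_camera"]); q=st["orientation"]
        Rt=R.from_quat([q[1],q[2],q[3],q[0]]).as_matrix()
        return Rt@T[:3,3]+np.array(st["tool_pos"]), Rt@T[:3,:3]@d
    return np.array(c["origin"]), np.array(c["rotation"])@np.array([u,-v,-1.])
def atz(n,px,z,st=None):
    o,d=ray(n,px,st); return o+d*(z-o[2])/d[2]
def tri(rays):
    A=0;b=0
    for o,d in rays:
        d=d/np.linalg.norm(d);P=np.eye(3)-np.outer(d,d);A=A+P;b=b+P@o
    p=np.linalg.solve(A,b)
    return p,[round(float(np.linalg.norm((np.eye(3)-np.outer(d,d)/(d@d))@(p-o))),4) for o,d in rays]
E
python3 - <<'E'
from h import *
for n in("scene","top"):
    im,d=snap(n); cv2.imwrite(f"pics/{n}0.png",im)
    c=imaging.get_calibration(n); print(n,{k:np.round(v,3).tolist() if not isinstance(v,str) else v for k,v in c.items()})
    for l in("bottle","neck_tip","cup","cup_rim","cap","cap_ceiling"):
        print(l,[(np.round(r["at"],1).tolist(),round(r["p"],2)) for r in imaging.place_of(n,l)][:4])
s=env.sense();print(s["tool_pos"],s["orientation"],s["gripper_width"],env.tcp_to_grasp)
E
```

```text
scene {'intrinsics': [[383.195, 0.0, 280.586], [0.0, 383.195, 210.85], [0.0, 0.0, 1.0]], 'origin': [0.133, -0.54, 0.799], 'rotation': [0.877, 0.397, -0.104, -0.25]}
bottle [([322.9, 335.5], 0.86), ([366.6, 333.2], 0.77), ([307.6, 373.4], 0.56)]
neck_tip [([326.0, 292.8], 0.8), ([370.0, 294.7], 0.79)]
cup [([299.9, 250.0], 0.91), ([233.2, 187.6], 0.81), ([265.1, 171.3], 0.72), ([261.4, 214.2], 0.47)]
cup_rim [([296.6, 232.2], 0.58)]
cap [([261.1, 213.2], 0.63)]
cap_ceiling [([259.9, 201.3], 0.71)]
top {'intrinsics': [[438.107, 0.0, 283.382], [0.0, 438.107, 214.371], [0.0, 0.0, 1.0]], 'origin': [0.341, 0.127, 1.565], 'rotation': [-0.702, -0.047, 0.042, 0.71]}
bottle [([372.0, 235.0], 0.79), ([389.0, 260.1], 0.77), ([387.3, 215.2], 0.73), ([332.3, 244.5], 0.52)]
neck_tip [([377.5, 236.5], 0.66), ([395.1, 207.2], 0.64), ([398.7, 258.1], 0.63)]
cup [([304.2, 208.8], 0.7), ([191.7, 268.2], 0.68), ([201.3, 224.3], 0.58)]
cup_rim [([304.3, 205.6], 0.66), ([201.8, 220.4], 0.61)]
cap [([253.1, 214.6], 0.61)]
cap_ceiling [([247.0, 216.4], 0.49)]
[0.17499044 0.52143005 0.20552969] [-4.15370161e-07  1.61195366e-01  9.86922515e-01  4.77733911e-05] 0.09398385521465216 -0.0188
```

View pics/scene0.png

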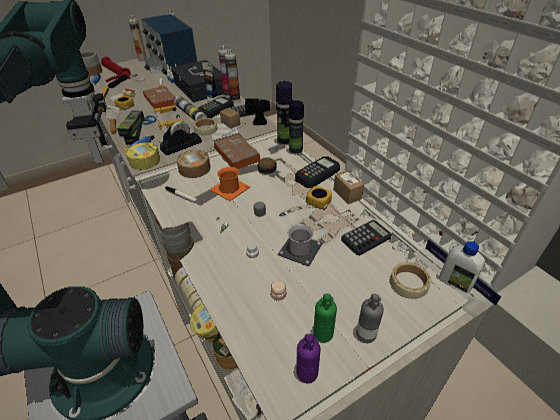

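View pics/top0.png

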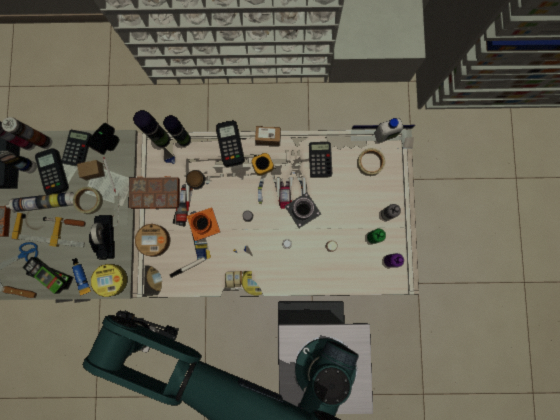

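The scene view shows the grey bottle at (370,315), the steel cup at (300,240) and the grey cap at (260,209). The top view has them at (391,211), (304,208) and (248,216). The green and purple bottles and the orange cup are look-alikes. The camera rotation is a quaternion.

```bash
sed -i 's/np.array(c\["rotation"\])@/R.from_quat(np.roll(c["rotation"],-1)).as_matrix()@/' h.py
python3 - <<'E'
from h import *
for n,a,b in (("tip",(370,294.7),(395.1,207.2)),("bottle",(366.6,333.2),(387.3,215.2)),("rim",(296.6,232.2),(304.3,205.6)),("cup",(299.9,250),(304.2,208.8)),("capceil",(259.9,201.3),(247,216.4)),("cap",(261.1,213.2),(253.1,214.6)),
  ("greentip",(326,292.8),(377.5,236.5)),("white",(252,250),(287,244))):
    p,e=tri([ray("scene",a),ray("top",b)]); print(n,p.round(4),e)
for n,a,z in(("bottle",(366.6,333.2),0),("tip",(370,294.7),.148),("rim",(296.6,232.2),.066),("cap",(259.9,201.3),.026)): print(n,atz("scene",a,z).round(4))
E
```

```text
tip [ 0.5352 -0.2272  0.1438] [0.0063, 0.0063]
bottle [ 0.5317 -0.2362  0.0098] [0.0011, 0.0011]
rim [0.5514 0.0668 0.0711] [0.0094, 0.0094]
cup [0.5546 0.0622 0.0014] [0.0043, 0.0043]
capceil [0.5307 0.2611 0.0482] [0.0033, 0.0033]
cap [0.5336 0.2456 0.0119] [0.0051, 0.0051]
greentip [ 0.4496 -0.1719  0.1456] [0.0051, 0.0051]
white [0.4314 0.124  0.0152] [0.0003, 0.0003]
bottle [ 0.5377 -0.2328  0.    ]
tip [ 0.5265 -0.2267  0.148 ]
rim [0.5451 0.0739 0.066 ]
cap [0.5457 0.2838 0.026 ]
```

Emit:
{"fn": "step_arm", "kwargs": {
  "moves": [
    [[-420,-135,-90,0,94],[-420,-135,-90,0,94],[-420,-135,-90,0,94],[-420,-135,-90,0,94],[-420,-135,-90,0,94],[-420,-135,-90,0,94],[-420,-135,-90,0,94],[-420,-135,-90,0,94],[-420,-135,-90,0,94],[-420,-135,-90,0,94],[-420,-135,-90,0,94],[-420,-135,-90,0,94],[-420,-135,-90,0,94],[-420,-135,-90,0,94],[-420,-135,-90,0,94],[-420,-135,-90,0,94]]
  ]
}}

```text
time_s: 2.03
tool_pos: [0.5291, 0.2609, 0.2955]
orientation: [-0.0, 0.16, 0.987, 0.0]
force: [0.2, -0.2, -0.3]
gripper_width: 0.0936
grasp_force: 0.0
```

```bash
cat > look.py <<'E'
from h import *
import sys
s=env.sense(); im,d=snap("wrist"); cv2.imwrite("pics/"+sys.argv[1]+".png",im)
print(np.round(s["tool_pos"],4),np.round(s["orientation"],4),np.round(s["force"],2),s["time_s"],s["gripper_width"],s["grasp_force"])
H=dict(bottle=0,neck_tip=.148,cup=0,cup_rim=.066,cap=0,cap_ceiling=.026)
for l in sys.argv[2:]:
    for r in imaging.place_of("wrist",l)[:4]:
        print(l,np.round(r["at"],1),round(r["p"],2),atz("wrist",r["at"],H[l],s).round(4))
E
python3 look.py w1 cap cap_ceiling cup cup_rim; python3 -c "
from h import *;print(imaging.get_calibration('wrist'))"
```

```text
[0.5291 0.2609 0.2955] [-1.000e-04  1.601e-01  9.871e-01  1.000e-04] [ 0.23 -0.15 -0.3 ] 2.0333 0.09360035953853281 0.0
cap [281.6 176.3] 0.72 [0.534  0.2665 0.    ]
cap_ceiling [281.3 179.8] 0.83 [0.5342 0.2657 0.026 ]
cup [167.6 229.6] 0.87 [0.5564 0.0658 0.    ]
cup [374.  126.9] 0.76 [0.5046 0.4216 0.    ]
cup [377.  26.] 0.59 [0.3572 0.4756 0.    ]
cup_rim [153.5 243.4] 0.95 [0.5544 0.0667 0.066 ]
cup_rim [391.2 131.5] 0.91 [0.5094 0.4241 0.066 ]
{'intrinsics': array([[325.1922621 ,   0.        , 277.14405635],
       [  0.        , 325.1922621 , 211.70613406],
       [  0.        ,   0.        ,   1.        ]]), 'tool_from_camera': array([[-2.00690458e-04,  9.60060460e-01,  2.79792553e-01,
         8.10694226e-02],
       [ 9.99999672e-01,  4.12235027e-04, -6.97231414e-04,
        -9.47706871e-05],
       [-7.84724603e-04,  2.79792321e-01, -9.60060228e-01,
        -1.80507719e-01],
       [ 0.00000000e+00,  0.00000000e+00,  0.00000000e+00,
         1.00000000e+00]])}
```

View pics/w1.png

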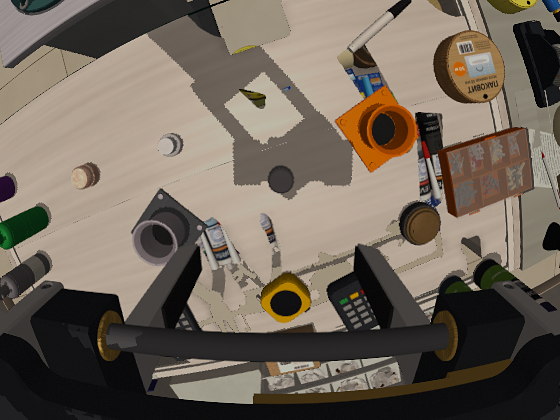

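The wrist view shows the grey cap at (281,179), the steel cup at (155,240) and the bottle at the left edge. The wrist-view positions match the scene and top triangulation.

Emit:
{"fn": "step_arm", "kwargs": {
  "moves": [
    [[-86,-177,0,0,94],[-86,-177,0,0,94],[-86,-177,0,0,94],[-86,-177,0,0,94],[-86,-177,0,0,94],[-86,-177,0,0,94],[-86,-177,0,0,94],[-86,-177,0,0,94]]
  ]
}}

```text
time_s: 2.95
tool_pos: [0.5553, 0.0653, 0.2956]
orientation: [-0.0, 0.161, 0.987, 0.0]
force: [0.2, -1.3, 0.2]
gripper_width: 0.0939
grasp_force: 0.0
```

```bash
python3 look.py w2 cap cap_ceiling cup cup_rim bottle neck_tip
```

```text
[0.5553 0.0653 0.2956] [-1.00e-04  1.61e-01  9.87e-01  4.00e-04] [ 0.16 -1.3   0.16] 2.95 0.09393573096197175 0.0
cap [396.7 117.6] 0.58 [0.5272 0.2657 0.    ]
cap_ceiling [405.5 119.3] 0.73 [0.5304 0.2689 0.026 ]
cup [278.5 173.4] 0.77 [0.5547 0.0682 0.    ]
cup [505.1 169.2] 0.68 [0.6643 0.4549 0.    ]
cup [474.5  86.2] 0.57 [0.5102 0.4213 0.    ]
cup_rim [499.3  83.1] 0.77 [0.5095 0.4242 0.066 ]
cup_rim [277.8 182.2] 0.64 [0.5547 0.0668 0.066 ]
bottle [113.4 166.9] 0.86 [ 0.4551 -0.1782  0.    ]
bottle [107.4 222.7] 0.72 [ 0.5367 -0.2319  0.    ]
bottle [ 68.7 132.3] 0.62 [ 0.3675 -0.2395  0.    ]
bottle [ 55.1 256.5] 0.37 [ 0.5592 -0.3853  0.    ]
neck_tip [ 53.6 257.6] 0.66 [ 0.5347 -0.241   0.148 ]
neck_tip [ 10.8 143.2] 0.64 [ 0.3719 -0.2364  0.148 ]
neck_tip [ 55.7 184.3] 0.61 [ 0.4504 -0.1834  0.148 ]
```

Emit:
{"fn": "step_arm", "kwargs": {
  "moves": [
    [[-74,-290,0,0,94],[-74,-290,0,0,94],[-74,-290,0,0,94],[-74,-290,0,0,94],[-74,-290,0,0,94],[-74,-290,0,0,94],[-74,-290,0,0,94],[-74,-290,0,0,94],[-74,-290,0,0,94],[-74,-290,0,0,94]]
  ]
}}

```text
time_s: 4.13
tool_pos: [0.5334, -0.2333, 0.2952]
orientation: [-0.0, 0.161, 0.987, 0.001]
force: [0.1, 0.7, -0.8]
gripper_width: 0.0938
grasp_force: 0.0
```

```bash
python3 look.py w3 bottle neck_tip cup cup_rim
```

```text
[ 0.5334 -0.2333  0.2952] [-2.000e-04  1.613e-01  9.869e-01  6.000e-04] [ 0.13  0.71 -0.8 ] 4.1333 0.09384854786750735 0.0
bottle [293.1 112.1] 0.89 [ 0.4536 -0.1816  0.    ]
bottle [236.5  69.6] 0.81 [ 0.3672 -0.2386  0.    ]
bottle [276.9 177.4] 0.61 [ 0.5377 -0.2345  0.    ]
neck_tip [299.2 106.3] 0.9 [ 0.4508 -0.1821  0.148 ]
neck_tip [275.3 200.1] 0.86 [ 0.5346 -0.2354  0.148 ]
neck_tip [223.1  50.7] 0.55 [ 0.3713 -0.2354  0.148 ]
cup [456.9 131.6] 0.93 [0.553  0.0664 0.    ]
cup [525.  204.3] 0.44 [0.7242 0.1992 0.    ]
cup_rim [482.3 133.7] 0.9 [0.5532 0.072  0.066 ]
```

View pics/w3.png

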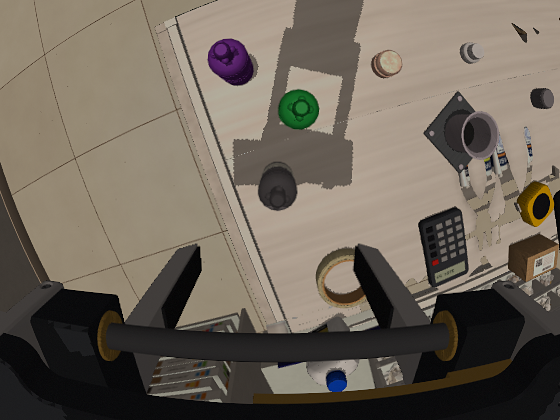

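The wrist view is nearly above the grey bottle, at (275,190), with the green one clear at (298,108). All estimates give (0.536, -0.235), and the triangulated tip height of 0.144 fits. Next I descend and grip.

Emit:
{"fn": "step_arm", "kwargs": {
  "moves": [
    [[-3,-1,30,0,94],[-3,-1,60,0,94],[-3,-1,90,0,94],[-3,-1,115,0,94],[-3,-1,140,0,94],[-3,-1,165,0,94],[-3,-1,185,0,94],[-3,-1,205,0,94],[-3,-1,218,0,94],[-3,-1,224,0,94],[-3,-1,224,0,94],[-3,-1,224,0,80],[-3,-1,224,0,70],[-3,-1,224,0,60],[-3,-1,224,0,52],[-3,-1,224,0,46],[-3,-1,224,0,40],[-3,-1,224,0,30],[-3,-1,224,0,30],[-3,-1,224,0,30]]
  ],
  "squeeze": 25
}}

```text
time_s: 6.05
tool_pos: [0.536, -0.2356, 0.0716]
orientation: [0.0, 0.161, 0.987, 0.0]
force: [1.1, 1.1, 0.4]
gripper_width: 0.0453
grasp_force: 24.9
```

Emit:
{"fn": "step_arm", "kwargs": {
  "moves": [
    [[0,0,-10,0,30],[0,0,-35,0,30],[0,0,-65,0,30],[0,0,-100,0,30],[0,0,-135,0,30],[0,0,-160,0,30],[5,20,-170,0,30],[13,50,-170,0,30],[21,80,-170,0,30],[31,115,-170,0,30],[40,150,-170,0,30],[50,185,-170,0,30],[59,220,-170,0,30],[67,250,-170,0,30],[74,275,-170,0,30],[78,288,-170,0,30],[78.5,292.5,-170,0,30],[78.5,292.5,-170,0,30],[78.5,292.5,-170,0,30],[78.5,292.5,-170,0,30]]
  ]
}}

```text
time_s: 7.72
tool_pos: [0.5546, 0.0649, 0.2414]
orientation: [-0.0, 0.162, 0.987, -0.0]
force: [0.6, -0.4, -2.0]
gripper_width: 0.0452
grasp_force: 24.9
```

```bash
python3 look.py w4 cup cup_rim bottle neck_tip; python3 - <<'E'
from h import *
im,_=snap("scene"); cv2.imwrite("pics/s4.png",cv2.resize(im[130:330,200:420],None,fx=2.5,fy=2.5))
for l in("bottle","neck_tip","cup","cup_rim"):print(l,[(np.round(r["at"],1).tolist(),round(r["p"],2)) for r in imaging.place_of("scene",l)][:4])
E
```

```text
[0.5546 0.0649 0.2414] [-1.000e-04  1.622e-01  9.868e-01 -4.000e-04] [ 0.57 -0.41 -2.04] 7.7167 0.045182081184813164 24.91858903958928
cup [276.9 182.8] 0.6 [0.5565 0.064  0.    ]
cup_rim [523.1  81.5] 0.82 [0.5101 0.4243 0.066 ]
cup_rim [275.4 180.3] 0.72 [0.5409 0.0675 0.066 ]
cup_rim [278.5 190. ] 0.6 [0.5525 0.0673 0.066 ]
bottle [276.  220.7] 0.92 [0.6058 0.046  0.    ]
bottle [ 51.9 137.3] 0.77 [ 0.3714 -0.2371  0.    ]
bottle [ 96.3 174.2] 0.69 [ 0.4554 -0.1808  0.    ]
neck_tip [272.5 330.7] 0.89 [0.6733 0.0198 0.148 ]
neck_tip [ 29.9 194.3] 0.58 [ 0.4495 -0.1808  0.148 ]
bottle [([306.4, 373.8], 0.98), ([302.5, 200.7], 0.91), ([322.9, 337.1], 0.68)]
neck_tip [([297.6, 152.1], 0.97), ([325.7, 295.5], 0.64), ([320.6, 200.5], 0.38)]
cup [([230.4, 188.3], 0.93), ([299.7, 252.4], 0.62)]
cup_rim [([300.4, 151.0], 0.73), ([227.1, 177.0], 0.68), ([301.6, 231.9], 0.62)]
```

View pics/w4.png

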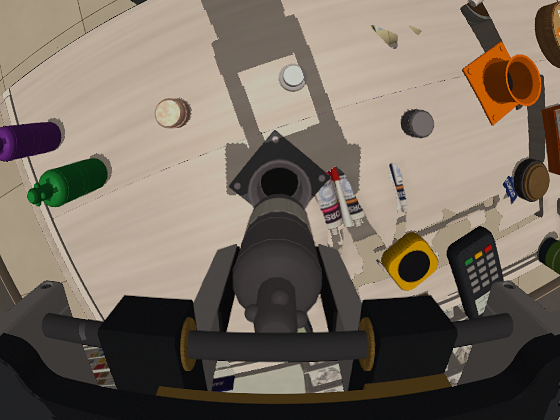

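View pics/s4.png

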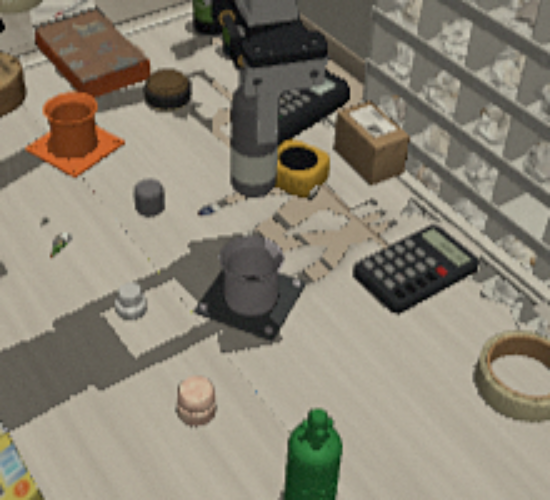

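The bottle hangs upright in the fingers with the cup right below it: wrist view, bottle at (275,270) and cup mouth at (280,180). I descend to just above the rim and recheck.

Emit:
{"fn": "step_arm", "kwargs": {
  "moves": [
    [[0,2,15,0,30],[0,2,35,0,30],[0,2,55,0,30],[0,2,75,0,30],[0,2,88,0,30],[0,2,93,0,30],[0,2,93,0,30],[0,2,93,0,30]]
  ]
}}

```text
time_s: 8.88
tool_pos: [0.5555, 0.0685, 0.1491]
orientation: [0.0, 0.161, 0.987, 0.0]
force: [0.2, -0.3, -3.0]
gripper_width: 0.0455
grasp_force: 24.9
```

```bash
python3 look.py w5 cup cup_rim bottle neck_tip; python3 - <<'E'
from h import *
im,_=snap("scene"); a=cv2.resize(im[180:270,250:350],None,fx=4,fy=4)
w=cv2.imread("pics/w5.png")[120:320,180:380]; w=cv2.resize(w,(360,360)); cv2.imwrite("pics/s5.png",np.hstack([a[:360],w]))
E
```

```text
[0.5555 0.0685 0.1491] [4.000e-04 1.611e-01 9.869e-01 1.000e-04] [ 0.25 -0.29 -3.02] 8.8833 0.045509394282262985 24.918898958712816
cup [533.   78.3] 0.68 [0.5068 0.4236 0.    ]
cup [274.7 196.2] 0.62 [0.5531 0.0669 0.    ]
bottle [ 56.8 188.2] 0.79 [ 0.4554 -0.1823  0.    ]
bottle [278.1 218.8] 0.69 [0.5776 0.0624 0.    ]
bottle [  9.1 140.9] 0.69 [ 0.3673 -0.2368  0.    ]
neck_tip [271.4 334.7] 0.75 [0.6115 0.0456 0.148 ]
```

View pics/s5.png

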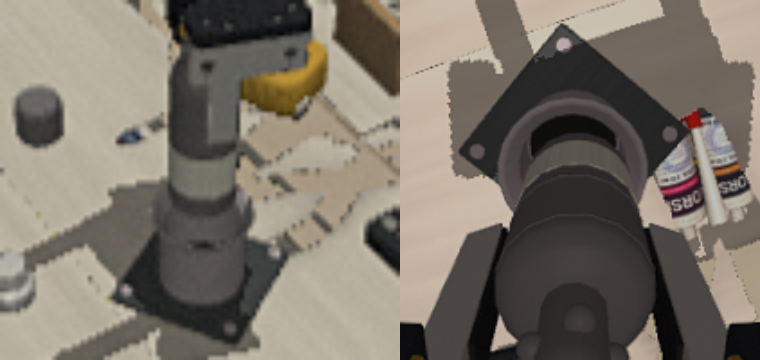

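The left half is the scene view, with the bottle's foot at the cup mouth. The right half is the wrist view, where the bottle at column 575 lines up with the cup at column 572. I lower it in slowly while watching the force.

Emit:
{"fn": "step_arm", "kwargs": {
  "moves": [
    [[0,-1,4,0,30],[0,-1,8,0,30],[0,-1,12,0,30],[0,-1,16,0,30],[0,-1,20,0,30],[0,-1,24,0,30],[0,-1,24,0,30]]
  ]
}}

```text
time_s: 9.77
tool_pos: [0.5541, 0.0675, 0.123]
orientation: [-0.001, 0.161, 0.987, -0.0]
force: [0.7, 0.2, -3.9]
gripper_width: 0.0451
grasp_force: 24.9
```

Emit:
{"fn": "step_arm", "kwargs": {
  "moves": [
    [[0,0,4,0,30],[0,0,8,0,30],[0,0,12,0,30],[0,0,16,0,30],[0,0,20,0,30],[0,0,24,0,30],[0,0,28,0,30],[0,0,32,0,30],[0,0,35,0,30],[0,0,37,0,30],[0,0,37,0,30]]
  ]
}}

```text
time_s: 10.68
tool_pos: [0.5544, 0.0675, 0.0868]
orientation: [-0.001, 0.161, 0.987, -0.0]
force: [-0.2, 0.7, -2.3]
gripper_width: 0.0452
grasp_force: 24.9
```

Emit:
{"fn": "step_arm", "kwargs": {
  "moves": [
    [[0,0,1,0,30],[0,0,2,0,30],[0,0,3,0,30],[0,0,4,0,30],[0,0,4.5,0,30],[0,0,4.5,0,30],[0,0,4.5,0,30]]
  ]
}}

```text
time_s: 11.27
tool_pos: [0.5549, 0.0675, 0.0831]
orientation: [0.0, 0.161, 0.987, 0.0]
force: [0.0, -0.4, -1.4]
gripper_width: 0.0456
grasp_force: 24.9
```

Emit:
{"fn": "step_arm", "kwargs": {
  "moves": [
    [[0,0,0.6,0,30],[0,0,0.6,0,44],[0,0,0.6,0,47],[0,0,0.6,0,50],[0,0,0.6,0,58],[0,0,0.6,0,70],[0,0,0.6,0,85],[0,0,0.6,0,94],[0,0,0.6,0,94],[0,0,-10,0,94],[0,0,-30,0,94],[0,0,-60,0,94],[0,0,-90,0,94],[0,0,-120,0,94],[0,0,-150,0,94],[0,0,-180,0,94],[0,0,-210,0,94],[0,0,-215,0,94],[0,0,-215,0,94],[0,0,-215,0,94]]
  ]
}}

```text
time_s: 12.93
tool_pos: [0.5547, 0.0675, 0.2976]
orientation: [-0.0, 0.161, 0.987, 0.0]
force: [0.2, 0.1, -1.0]
gripper_width: 0.0937
grasp_force: 0.0
```

```bash
sed -i 's/neck_tip=.148/neck_tip=.159/' look.py; python3 look.py w6 neck_tip cup cup_rim bottle cap cap_ceiling
```

```text
[0.5547 0.0675 0.2976] [-1.000e-04  1.612e-01  9.869e-01  0.000e+00] [ 0.16  0.14 -1.  ] 12.9333 0.09370984926961097 0.0
neck_tip [276.3 198.8] 0.76 [0.5529 0.0674 0.159 ]
neck_tip [ 56.1 183.7] 0.75 [ 0.45  -0.173  0.159]
neck_tip [ 10.8 140.2] 0.68 [ 0.3705 -0.2239  0.159 ]
cup [472.5  84. ] 0.84 [0.5055 0.4215 0.    ]
cup [276.6 173.8] 0.69 [0.554  0.0672 0.    ]
cup [174.5 310.2] 0.56 [ 0.7266 -0.1856  0.    ]
cup_rim [497.   81.4] 0.57 [0.5059 0.4238 0.066 ]
cup_rim [278.4 175.2] 0.56 [0.546  0.0724 0.066 ]
bottle [113.4 170.3] 0.94 [ 0.4593 -0.1798  0.    ]
bottle [278.  175.1] 0.83 [0.5565 0.0685 0.    ]
bottle [ 67.6 131.4] 0.83 [ 0.3638 -0.2407  0.    ]
cap [393.9 123.4] 0.93 [0.5342 0.2614 0.    ]
cap [391.7 248.2] 0.66 [0.7305 0.2097 0.    ]
cap_ceiling [401.7 125. ] 0.95 [0.5365 0.2635 0.026 ]
```

View pics/w6.png

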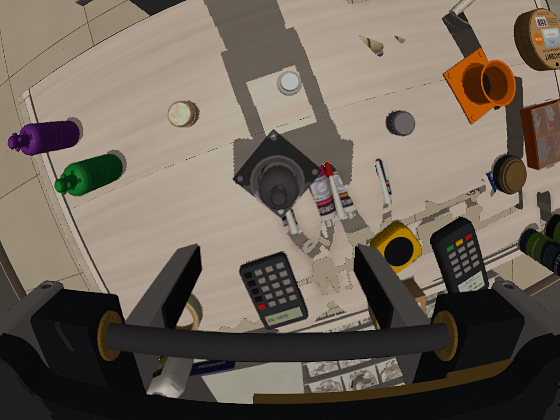

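The bottle stands upright in the cup, with its neck near (278,190) in the wrist view. The cap is at (400,123) and nothing else has moved. I move to the cap next.

Emit:
{"fn": "step_arm", "kwargs": {
  "moves": [
    [[82,181,0,0,94],[82,181,0,0,94],[82,181,0,0,94],[82,181,0,0,94],[82,181,0,0,94],[82,181,30,0,94],[82,181,60,0,94],[82,181,90,0,94],[82,181,120,0,94],[82,181,140,0,94],[82,181,140,0,94],[82,181,140,0,94]]
  ]
}}

```text
time_s: 14.28
tool_pos: [0.5338, 0.2649, 0.1565]
orientation: [-0.002, 0.161, 0.987, -0.001]
force: [-0.5, 0.3, 0.5]
gripper_width: 0.0944
grasp_force: 0.0
```

```bash
python3 look.py w7 cap cap_ceiling; python3 - <<'E'
from h import *
s=env.sense()
for r in imaging.outline_of("wrist","cap")[:2]:
    ys,xs=np.nonzero(r["mask"]); print(r["p"],r["bbox"],xs.mean(),ys.mean())
E
```

```text
[0.5338 0.2649 0.1565] [-1.500e-03  1.612e-01  9.869e-01 -9.000e-04] [-0.5   0.28  0.55] 14.2833 0.0944270138487718 0.0
cap [273.5 196.9] 0.78 [0.5327 0.2609 0.    ]
cap_ceiling [274.4 204.3] 0.56 [0.5344 0.2617 0.026 ]
0.8 [262.1, 177.7, 294.5, 220.2] 277.2206840390879 201.32491856677524
```

```bash
python3 - <<'E'
from h import *
from scipy.optimize import least_squares
s=env.sense(); c=imaging.get_calibration("wrist");K=c["intrinsics"];T=c["tool_from_camera"]
Rt=R.from_quat(np.roll(s["orientation"],-1)).as_matrix()
def proj(P):
    p=((P-s["tool_pos"])@Rt-T[:3,3])@T[:3,:3]; r=np.hypot(p[:,0],p[:,1]); th=np.arctan2(r,-p[:,2])
    return np.c_[K[0,2]+K[0,0]*th*p[:,0]/r, K[1,2]-K[1,1]*th*p[:,1]/r]
a=np.linspace(0,6.28,60); ring=np.c_[np.cos(a),np.sin(a),0*a]*.018
cyl=np.r_[ring,ring+[0,0,.034]]
b=np.array([262.1,177.7,294.5,220.2])
def f(v):
    q=proj(cyl+[v[0],v[1],0]); return np.r_[q.min(0),q.max(0)]-b
r=least_squares(f,[.534,.265]); print(r.x,r.fun)
E
```

```text
[0.53606583 0.26732752] [-2.216943    0.27597497  2.22021481 -0.19455479]
```

Emit:
{"fn": "step_arm", "kwargs": {
  "moves": [
    [[-1,0.5,30,0,94],[-1,0.5,60,0,94],[-1,0.5,90,0,94],[-1,0.5,115,0,94],[-1,0.5,135,0,94],[-1,0.5,146,0,94],[-1,0.5,152,0,94],[-1,0.5,152,0,94],[-1,0.5,152,0,80],[-1,0.5,152,0,65],[-1,0.5,152,0,50],[-1,0.5,152,0,42],[-1,0.5,152,0,36],[-1,0.5,152,0,25],[-1,0.5,152,0,20],[-1,0.5,152,0,20],[-1,0.5,152,0,20],[-1,0.5,152,0,20]]
  ],
  "squeeze": 40
}}

```text
time_s: 15.98
tool_pos: [0.5357, 0.2653, 0.006]
orientation: [-0.0, 0.161, 0.987, -0.0]
force: [-1.2, 0.0, 0.4]
gripper_width: 0.0355
grasp_force: 40.0
```

Emit:
{"fn": "step_arm", "kwargs": {
  "moves": [
    [[0,0,-10,0,20],[0,0,-40,0,20],[0,0,-80,0,20],[0,0,-120,0,20],[0,0,-160,0,20],[0,0,-200,0,20],[0,0,-230,0,20],[-10,-22,-240,0,20],[-25,-56,-240,0,20],[-40,-90,-240,0,20],[-55,-124,-240,0,20],[-68,-153,-240,0,20],[-77,-174,-240,0,20],[-81,-182,-240,0,20],[-81,-182,-225,0,20],[-81,-182,-210,0,20],[-81,-182,-200,0,20],[-81,-182,-195,0,20],[-81,-182,-195,0,20],[-81,-182,-195,0,20]]
  ]
}}

```text
time_s: 17.65
tool_pos: [0.5546, 0.0676, 0.2012]
orientation: [-0.0, 0.161, 0.987, 0.0]
force: [0.3, 0.6, 0.1]
gripper_width: 0.0357
grasp_force: 40.0
```

```bash
python3 look.py w8 cap neck_tip cup bottle; python3 - <<'E'
from h import *
im,_=snap("scene"); a=cv2.resize(im[160:280,240:360],(450,450))
w=cv2.imread("pics/w8.png")[130:370,170:390]; w=cv2.resize(w,(350,450)); cv2.imwrite("pics/s8.png",np.hstack([a,w]))
E
```

```text
[0.5546 0.0676 0.2012] [-0.000e+00  1.608e-01  9.870e-01  1.000e-04] [0.33 0.62 0.13] 17.65 0.03565831769188544 39.99984454130754
cap [277.3 249.9] 0.65 [0.6313 0.0424 0.    ]
neck_tip [277.9 227.7] 0.93 [0.5509 0.0695 0.159 ]
neck_tip [  2.9 206.9] 0.62 [ 0.4526 -0.171   0.159 ]
cup [275.1 186. ] 0.85 [0.5521 0.0661 0.    ]
cup [509.7  79.9] 0.72 [0.5052 0.4247 0.    ]
cup [274.4 268.8] 0.53 [0.6556 0.0303 0.    ]
bottle [280. 192.] 0.79 [0.561  0.0694 0.    ]
bottle [ 79.9 177. ] 0.76 [ 0.4519 -0.1797  0.    ]
bottle [ 31.4 139.2] 0.56 [ 0.3679 -0.2425  0.    ]
```

View pics/s8.png

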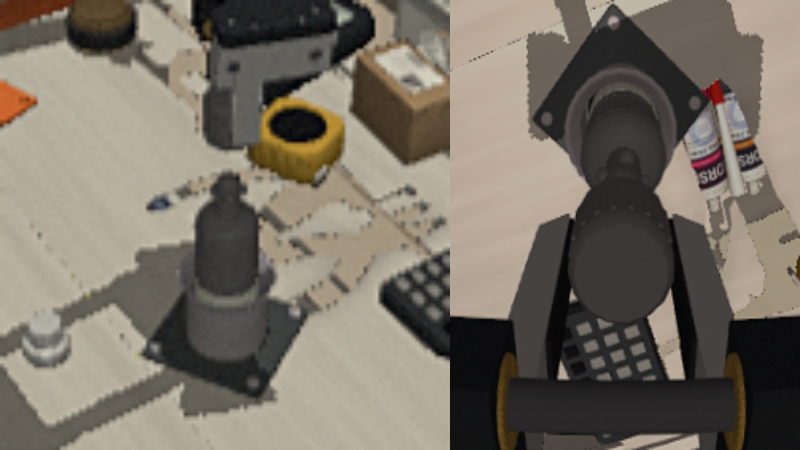

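The left half shows the cap held above the neck. In the right half the neck at column 624 lines up with the cap at column 621. I lower it to just above the beads.

Emit:
{"fn": "step_arm", "kwargs": {
  "moves": [
    [[0.7,-0.3,8,0,20],[0.7,-0.3,16,0,20],[0.7,-0.3,24,0,20],[0.7,-0.3,31,0,20],[0.7,-0.3,36,0,20],[0.7,-0.3,40,0,20],[0.7,-0.3,43,0,20],[0.7,-0.3,46,0,20],[0.7,-0.3,46,0,20]]
  ]
}}

```text
time_s: 18.7
tool_pos: [0.5537, 0.067, 0.1544]
orientation: [-0.0, 0.161, 0.987, -0.0]
force: [-1.0, -0.4, -0.7]
gripper_width: 0.0356
grasp_force: 40.0
```

Emit:
{"fn": "step_arm", "kwargs": {
  "moves": [
    [[0,0,1,0,20],[0,0,2,0,20],[0,0,3,0,20],[0,0,4,0,20],[0,0,5,0,20],[0,0,6,0,20],[0,0,7,0,20],[0,0,8,0,20],[0,0,8,0,20]]
  ]
}}

```text
time_s: 19.45
tool_pos: [0.5544, 0.0671, 0.1477]
orientation: [0.001, 0.161, 0.987, 0.0]
force: [0.1, 0.0, 2.5]
gripper_width: 0.0354
grasp_force: 40.0
```

Emit:
{"fn": "step_arm", "kwargs": {
  "moves": [
    [[0,0,1,0,20],[0,0,2,0,20],[0,0,3,0,20],[0,0,4,0,20],[0,0,5,0,20],[0,0,5,0,20]]
  ]
}}

```text
time_s: 19.95
tool_pos: [0.5549, 0.0671, 0.1437]
orientation: [0.002, 0.161, 0.987, 0.0]
force: [0.9, 0.7, 5.2]
gripper_width: 0.0355
grasp_force: 40.0
```

Emit:
{"fn": "step_arm", "kwargs": {
  "moves": [
    [[0,0,1,0,20],[0,0,2,0,20],[0,0,3,0,20],[0,0,4,0,20],[0,0,4,0,20]]
  ]
}}

```text
time_s: 20.37
tool_pos: [0.5533, 0.0669, 0.1369]
orientation: [-0.001, 0.161, 0.987, -0.0]
force: [1.0, -0.2, 1.5]
gripper_width: 0.0352
grasp_force: 40.0
```

Emit:
{"fn": "step_arm", "kwargs": {
  "moves": [
    [[0,0,1,0,20],[0,0,1.5,0,20],[0,0,2,0,20],[0,0,2,0,20],[0,0,2,0,20]]
  ]
}}

```text
time_s: 20.78
tool_pos: [0.554, 0.067, 0.1362]
orientation: [0.0, 0.161, 0.987, 0.0]
force: [0.6, 1.1, 2.0]
gripper_width: 0.0356
grasp_force: 40.0
```

Emit:
{"fn": "step_arm", "kwargs": {
  "moves": [
    [[0,0,1,0,20],[0,0,2,0,20],[0,0,2,0,20],[0,0,2,0,20],[0,0,2,0,20]]
  ]
}}

```text
time_s: 21.2
tool_pos: [0.5549, 0.0672, 0.1359]
orientation: [0.002, 0.161, 0.987, 0.001]
force: [0.3, 1.7, 6.3]
gripper_width: 0.0355
grasp_force: 40.0
```

Emit:
{"fn": "step_arm", "kwargs": {
  "moves": [
    [[0,0,1,0,20],[0,0,2,0,20],[0,0,2,0,20],[0,0,2,0,20],[0,0,2,0,20]]
  ]
}}

```text
time_s: 21.62
tool_pos: [0.5557, 0.0674, 0.1358]
orientation: [0.003, 0.161, 0.987, 0.001]
force: [-0.8, 1.8, 12.3]
gripper_width: 0.0357
grasp_force: 40.0
```

Emit:
{"fn": "step_arm", "kwargs": {
  "moves": [
    [[0,0,0,0,20],[0,0,0,0,20],[0,0,0,0,20],[0,0,0,0,20],[0,0,0,0,20],[0,0,0,0,20]]
  ]
}}

```text
time_s: 22.12
tool_pos: [0.5557, 0.0674, 0.1358]
orientation: [0.003, 0.161, 0.987, 0.001]
force: [-1.7, 1.1, 12.1]
gripper_width: 0.0356
grasp_force: 40.0
```

```bash
python3 - <<'E'
from h import *
for _ in range(4):
    im,_d=snap("scene"); s=env.sense(); print(s["time_s"],np.round(s["tool_pos"],4),np.round(s["force"],1),s["gripper_width"])
a=cv2.resize(im[160:280,240:360],(560,560)); cv2.imwrite("pics/s9.png",a)
E
```

```text
22.1667 [0.5556 0.0674 0.1358] [-0.5  1.5 11. ] 0.035571683306751
22.2167 [0.5557 0.0674 0.1358] [-0.2  1.9 12. ] 0.03551445937912478
22.2667 [0.5557 0.0674 0.1358] [-0.1  0.6 11.9] 0.03539262966225146
22.3167 [0.5557 0.0674 0.1358] [-1.5  0.6 11.1] 0.03572281209098291
```

View pics/s9.png

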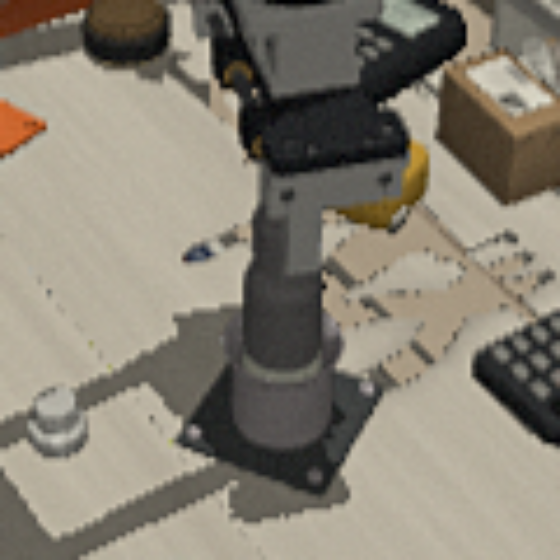

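The cap sits home on the upright bottle: at (285,215), just above the shoulder. It is held at about 11.5 N, and the height matches the predicted hard stop, so I hand in.

```bash
python3 -c "
from station import ticket
print(ticket.hand_in())"
```

```text
the job is handed in; nothing more can be done
None
```

I handed the job in with the bottle upright in the cup and its cap pressed home at about 11–12 N, still gripped. The stopping height matched the expected hard stop; the hand-in did not report a verdict.

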